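# Close the balance's draft shield and tare it

## Task

Get the lab balance ready to weigh: with the fingertips, push the sliding lid on top of its clear draft shield fully shut, then press the tare key (the larger of the two round keys on its front panel) fully down and let it come up again. Push and press only, lift nothing: do not press tare before the lid is shut, leave the small power key alone, and do not disturb the dish on the pan or the bottle, beaker and tube rack beside the balance.

Things in the scene. Friction and masses are not known exactly. Their poses are not given: they have to be found in the camera images.
- balance: Lab balance, fixed. Origin: centre of its underside, on bench; x points from front panel to back, y to the left, z up; yaw within 0.3 rad. White base 340 (x) x 220 (y) mm, top at 55 mm. Clear draft shield 180 x 184 mm centred at x = +60, y = 0, up to 150 mm high, with a sliding lid. Front part (x -170 to -32 mm): display (3 mm proud) in the middle, a round key each side at x = -105, y = +-60 mm.
- lid (a joint): How far the clear sliding lid stands open, in m: 0 is fully shut against its stop (it covers the shield), up to 0.12 open, sliding along the balance's +y (to its left). It stays where it is left; sliding takes about 1.5 N plus about 6 N per m/s.
- lid_rib (a point): Push rib: grey bar along the lid's left (+y) edge, 184 mm long in the balance's x, 12 mm thick, from the lid's upper face (156 mm above the bench) up to 176 mm. This point: middle of its outer (+y) face, 166 mm above the bench, at balance x = +60 mm; axes as the balance's. Pushing it along the balance's -y shuts the lid; shut, it is at balance y = +93 mm, just outside the shield's wall.
- tare_key_top (a point): Centre of the top face of the tare key, the larger of the two round keys (34 mm in diameter), which moves straight down. It may be on either side of the display.
- tare_key (a joint): How far the tare key is pressed down, in m: 0 up, 0.006 fully down. A spring returns it; fully down takes about 4 N. It counts as pressed beyond 0.004.
- power_key_top (a point): Centre of the top face of the power key, the smaller round key (18 mm in diameter), on the other side of the display from tare. Not to be pressed.
- power_key (a joint): How far the power key is pressed down, in m: 0 up, 0.006 fully down.
- pan (a point): Centre of the upper face of the round steel pan (90 mm in diameter) inside the draft shield, 61 mm above the bench; fixed.
- dish: Loose white weighing dish, rim 60 mm in diameter, 22 mm high, standing on the pan inside the shield. Origin: centre of its underside.
- dropper: Loose brown glass dropper bottle with black rubber top, 40 mm in diameter, 108 mm high, on the bench left of the balance. Origin: centre of its underside.
- beaker: Loose empty glass beaker, 70 mm in diameter, 90 mm high, on the bench left of the balance, perhaps below the open lid. Origin: centre of its underside.
- rack: Loose wire test-tube rack 186 x 86 mm, 88 mm high, with capped tubes up to 132 mm high, on the bench to the right of the balance. Origin: centre of its underside.
Not all that is in view belongs to the job. Leave any orange look-alike of the beaker alone.

How it is judged (in metres and radians):
On the way, in this order (a step that is already met when the one before it is completed fails the run):
1. the lid of the draft shield is fully shut (within 4 mm) (value of joint lid below 0.004 m), for 0.1 s.
2. the tare key is pressed (beyond 4 mm of its 6 mm) with the lid shut (value of joint tare_key above 0.004 m and value of joint lid below 0.006 m), for 0.05 s.
3. the tare key has come up again (value of joint tare_key below 0.0015 m), for 0.1 s.
At the end, for the whole second after the job is handed in: The lid is shut to within 4 mm, both keys are up (within 1.5 mm), the dish stands within 12 mm of the middle of the pan, and bottle, beaker and rack stand upright within 20 mm of where they were (value of joint lid below 0.004 m and value of joint each of tare_key, power_key below 0.0015 m and distance between dish and pan below 0.012 m and distance of each of dropper, beaker, rack from where it was at the start of the episode below 0.02 m and angle between each of dropper, beaker, rack's own z axis and vertical below 0.15 rad); the robot touches nothing.
It fails at once if tare is pressed (beyond 3 mm) while the lid is open by more than 6 mm (value of joint tare_key above 0.003 m and value of joint lid above 0.006 m).
It fails at once if the power key is pressed (beyond 3 mm) (value of joint power_key above 0.003 m).
It fails at once if the dish is touched, lifted or shifted off the middle of the pan (more than 12 mm) (not (distance between dish and pan below 0.012 m) or contact force between dish and the fingers above 0.5 N).
It fails at once if the dropper bottle, beaker or tube rack is shifted or lifted (more than 20 mm) or tipped (distance of any of dropper, beaker, rack from where it was at the start of the episode above 0.02 m or angle between any of dropper, beaker, rack's own z axis and vertical above 0.3 rad).
It also fails if it takes over 40 s, if anything falls off the work surface, if the arm or the gripper's body presses on something with over 40 N, if the wrist force passes 120 N, or if a joint passes its speed limit or range.

## Robot

A 6-joint arm with a two-finger parallel gripper is mounted at the origin on the work surface. World frame = base frame: x ahead of the robot, y to its left, z up, the work surface at z = 0. Lengths are in mm, angles in degrees, forces in N, time in s.
With the tool pointing down it reaches from about 300 to 850 mm from the base axis. Payload 4.2 kg.
Tool frame: the origin (TCP) lies midway between the tips of the shut fingers; the grasp point (between the pads) lies 19 mm behind it (env.grasp_offset is the distance from the TCP to the grasp point, in mm); z points along the fingers, y is the line along which they close (so a half turn about z gives the same grasp; the last joint's range is limited). The gripper opens to 91 mm and grips with 3 to 60 N. Pads are 32 mm wide; open, the fingers measure 118 mm over their backs; the gripper's body (76 mm by 178 mm) begins 60 mm behind the grasp point.
Start: joints at [68.354, 18.312, 89.639, -0, 72.044, -1.146], TCP at [201.376, 538.601, 213.976] pointing down, gripper open.
Joint ranges: [-177.97, 177.97], [-48.28, 115.42], [12.27, 149.76], [-77.06, 257.06], [2.81, 150.46], [-146.56, 146.56]. Speed limits (degrees/s): [147.25, 147.25, 180, 180, 180, 180].

## Interface

Orientations are given as [roll, pitch, yaw] about the fixed x, y, z axes, in that order (R = Rz(yaw) Ry(pitch) Rx(roll)).
In Python, from workcell import env, optics gives the robot as it stands. The module is installed in compiled form; this text tells all that it offers.
- The arm moves only by the tool send_rows, never from a script. Its argument "targets" is a list that holds one entry, the list of rows, each a list of 7 numbers: the turn, a rotation vector about the world's x, y, z scaled (see below), then the shift along the world's x, y, z scaled (see below), then the closure, from -1 (fully open) to 1 (shut). In form: [[[rx, ry, rz, x, y, z, gripper], ...]]. A call has 1 to 12 rows; each row shifts and turns the commanded pose from where the row before left it; what a row does not reach is not made up. The controller multiplies each number of a shift by 0.2 m and each number of a turn by pi/2 rad. A row lasts 1/10 s, in which the tool goes at most 50 mm and 8.59 degrees, less where a joint would pass 70% of its speed; a pose out of reach is approached as far as the arm can. A call with a number of a shift or a turn outside -1 to 1 is refused whole. A call with a gripper value outside its range is refused whole. The fingers move at their own pace and stop on an object; "grip_force" is the grip in N (left out, the last holds). Time passes only in rows, so rows that do not move let the fingers close. It gives the time, the measured TCP pose, the force, the opening and the grip force at its end, in the units of the state.
- env.state(): the state, without advancing time (a new reading comes with each control period).
- optics.grab_frame(name): name is "scene" or "top"; returns (picture, depth): 384x512x3 uint8, red, green, blue; 384x512 float32, mm along the optical axis (not along the pixel's ray), 0 where there is no reading.
- optics.camera_info(name): a dict with "camera_matrix" (3x3 intrinsics, pixels), "R" (3x3) and "t" (3): a world point X has camera coordinates R X + t. Camera axes: x right, y down, z forward; pixel columns grow to the right and rows downward; lengths in mm; the calibration is good to about 2 mm. A picture is of the moment at which its call begins. camera_info takes no time and is no camera call.
- env.job_done(): hands the job in; it is judged then, once.
Trained networks look in the newest picture that a camera, given by its name, has taken for a name from the list of things; names that differ only in an ending like _2 or _b are one class to them, and where a whole thing is asked for, a point or a joint stands for the part that bears it (a point fixed in the world has none). Each returns a list of dicts, best first, with "conf" (0 to 1); they miss things now and then, are a little off and sometimes report something else, mostly with a low value. They report only what shows in the picture. A call takes as long as a camera call. They do not tell look-alikes from the thing itself.
- optics.silhouettes(camera, name): "mask" (384x512 bool, what is visible of it) and "at" ([column, row] in pixels, amid what is visible of it).
- optics.place_of(camera, name): "at" ([column, row] in pixels: a listed point, or the origin of a listed thing).
The state is a dict: "time_s": time; "qpos": joint angles; "qvel": joint speeds; "effort": joint torques, N m; "ee_pos": TCP position; "ee_rot": TCP orientation; "force": force on the tool from outside, world axes, zero at the start; "torque": the same for the moment, N m; "gripper_width": finger opening in mm; "gripper_force": force on a finger pad.
Only numpy, scipy, OpenCV 4.12 (cv2) and the standard library are available. Lean on these libraries where they do the work, as an engineer would, in place of code of your own. Each camera call takes 0.05 s, during which the arm holds its last target. There are 200 camera calls.

## Working session

There is one attempt and no reset: what is moved stays moved. The work goes in short steps, Python scripts to look and compute and a tool call to move; the robot and the scene stay as the last step left them, time stands still between calls to the robot, and variables do not carry over. Pictures are saved under pics/ and viewed, at most 10 in all, crops included, and the job is handed in when it is done.

Besides the shell and the picture viewer there is one more tool, called after "Call:" by a JSON object that holds its "method" and its "body", one argument or row to a line. send_rows: Moves the arm, as the interface text tells. Its arguments: {"type":"object","properties":{"targets":{"type":"array"},"grip_force":{"type":"number"}},"required":["targets"]}

```bash
mkdir -p pics; cat > h.py <<'E'
import numpy as np, cv2
from workcell import env, optics
def w(cam,px,d=None,z=None):
    c=optics.camera_info(cam);K=np.array(c["camera_matrix"]);R=np.array(c["R"]);t=np.array(c["t"])
    r=np.linalg.inv(K)@np.array([px[0],px[1],1.])
    o=-R.T@t; v=R.T@r
    s=d if d is not None else (z-o[2])/v[2]
    return o+s*v
E
python3 - <<'E'
from h import *
ims=[]
for c in("scene","top"):
    p,d=optics.grab_frame(c);np.save(f"{c}.npy",d)
    ims.append(p); cv2.imwrite(f"pics/{c}0.png",cv2.resize(p[:,:,::-1],(800,600)))
    for n,z in(("lid_rib",166),("tare_key_top",60),("power_key_top",60),("pan",61),("balance",0),("beaker",0),("dropper",0),("rack",0)):
        for r in optics.place_of(c,n)[:2]:
            print(c,n,round(r["conf"],2),np.round(r["at"]),np.round(w(c,r["at"],z=z),1))
print(env.state())
E
```

```text
scene lid_rib 0.88 [336. 151.] [637.3 166.7 166. ]
scene tare_key_top 0.57 [212. 188.] [503.7 -67.9  60. ]
scene power_key_top 0.58 [249. 159.] [475.6  50.3  60. ]
scene pan 0.69 [276. 224.] [6.626e+02 5.000e-01 6.100e+01]
scene balance 0.85 [260. 221.] [607.9  -4.9   0. ]
scene beaker 0.78 [364. 167.] [621.  311.4   0. ]
scene beaker 0.64 [374. 227.] [765.8 206.4   0. ]
scene rack 0.67 [170. 254.] [ 567.3 -218.1    0. ]
scene rack 0.63 [260. 221.] [607.1  -4.7   0. ]
top lid_rib 0.82 [173. 181.] [637.8 164.9 166. ]
top power_key_top 0.58 [235. 256.] [482.   46.7  60. ]
top pan 0.6 [255. 175.] [662.2   2.3  61. ]
top balance 0.95 [258. 204.] [600.1  -3.9   0. ]
top beaker 0.76 [124. 197.] [614.2 318.7   0. ]
top beaker 0.72 [166. 133.] [769.3 220.6   0. ]
top dropper 0.52 [192. 250.] [488.2 151.8   0. ]
top rack 0.67 [349. 219.] [ 565.  -220.7    0. ]
{'time_s': 0.9, 'qpos': array([ 6.83527747e+01,  1.83107873e+01,  8.96382382e+01, -1.20732548e-03,
        7.20446095e+01, -1.14518632e+00]), 'qvel': array([ 0.02864379,  0.10406754,  0.08720897, -0.01086599, -0.0883489 ,
        0.00411522]), 'effort': array([-1.01857695e-03, -4.12340569e+01, -2.32230842e+01,  7.27138482e-02,
        3.77884833e-02, -6.17257605e-07]), 'ee_pos': array([201.39371951, 538.59639345, 213.99226234]), 'ee_rot': array([1.79993659e+02, 1.27554701e-03, 1.59498333e+02]), 'force': array([ 0.93070668, -0.65450422, -0.08537815]), 'torque': array([ 0.04816398, -0.02868932, -0.03836344]), 'gripper_force': 0.0, 'gripper_width': 91.39416776728241}
```

View pics/scene0.png

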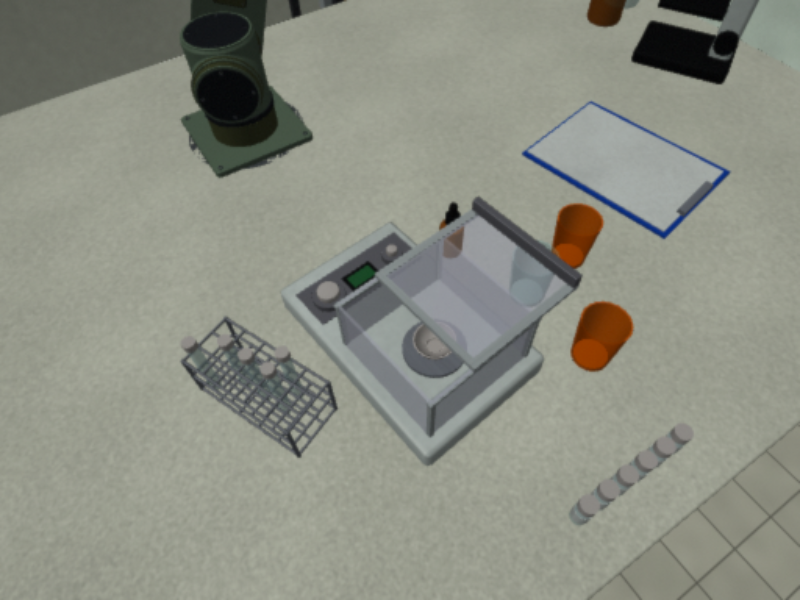

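View pics/top0.png

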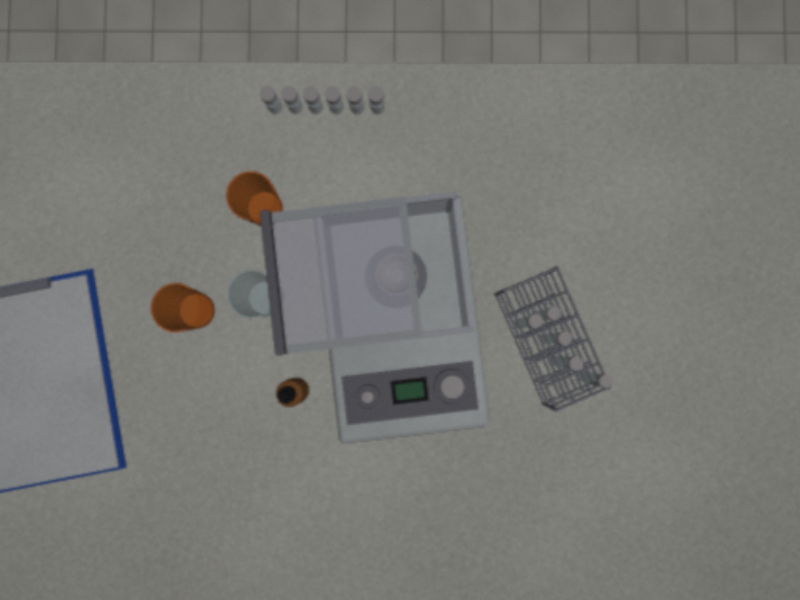

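The top picture shows the rib from (267,212) to (281,352), with the lid well open. The larger round key is at (452,387), the right-hand side, and the small one is at (367,396). In the scene picture the larger key is at (328,292) and the small one at (391,252). The larger one is tare, which agrees with the network. The clear beaker is at (250,293) in the top picture, and the others are orange look-alikes.

```bash
python3 - <<'E'
from h import *
c="top"; d=np.load("top.npy"); ds=np.load("scene.npy")
for p in((267,212),(281,352),(274,282)): print("rib",w(c,np.array(p)*.64,z=176).round(1))
for n,p in(("tare",(452,387)),("power",(367,396)),("disp",(409,391)),("panel",(430,400))):
    q=np.array(p)*.64; v=np.median(d[int(q[1])-1:int(q[1])+2,int(q[0])-1:int(q[0])+2]); print(n,w(c,q,d=v).round(1),w(c,q,z=62).round(1))
for n,p in(("tare",(328,292)),("power",(391,249))):
    q=np.array(p)*.64; v=np.median(ds[int(q[1])-1:int(q[1])+2,int(q[0])-1:int(q[0])+2]); print(n,w("scene",q,d=v).round(1))
p=cv2.imread("pics/top0.png")[340:450,320:500]
cv2.imwrite("pics/crop.png",cv2.resize(p,None,fx=4,fy=4))
E
```

```text
rib [727.2 167.6 176. ]
rib [551.4 147.  176. ]
rib [638.8 157.2 176. ]
tare [501.9 -73.1  76.6] [500.8 -74.1  62. ]
power [488.5  45.8  76.3] [487.1  46.7  62. ]
disp [494.4 -13.   59.3] [494.7 -13.   62. ]
panel [481.4 -43.2  54.4] [482.2 -42.9  62. ]
tare [507.5 -73.6  75.4]
power [490.1  45.1  75.9]
```

View pics/crop.png

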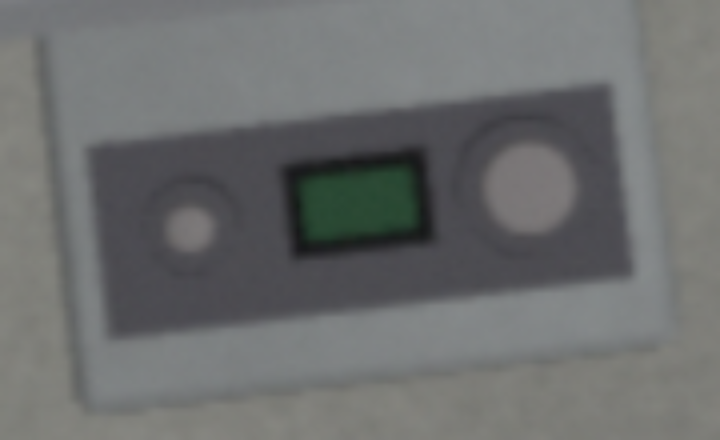

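The crop confirms it: the tare key is the larger disc on the right at (530,188), and the small power key is on the left at (190,229). The balance yaw is about 6.7°, and the lid is about 67 mm open. Next I go to the left of the rib with the fingers shut and turned +27°.

Call:
{"method": "send_rows", "body": {
  "targets": [
    [[0, 0, 0.076, 0.18, -0.135, 0, 1], [0, 0, 0.076, 0.18, -0.135, 0, 1], [0, 0, 0.076, 0.18, -0.135, 0, 1], [0, 0, 0.076, 0.18, -0.135, 0, 1], [0, 0, 0, 0.18, -0.135, 0, 1], [0, 0, 0, 0.18, -0.135, 0, 1], [0, 0, 0, 0.18, -0.135, 0, 1], [0, 0, 0, 0.18, -0.135, 0, 1], [0, 0, 0, 0.18, -0.135, 0, 1], [0, 0, 0, 0.18, -0.135, 0, 1], [0, 0, 0, 0.18, -0.135, 0, 1], [0, 0, 0, 0.18, -0.135, 0, 1]]
  ]
}}

```text
time_s: 2.1
ee_pos: [634.7, 213.3, 214.0]
ee_rot: [180.0, 0.0, -173.2]
force: [0.1, 0.8, 0.0]
gripper_width: 0.7
gripper_force: 0.0
```

Call:
{"method": "send_rows", "body": {
  "targets": [
    [[0, 0, 0, 0, 0, -0.135, 1], [0, 0, 0, 0, 0, -0.135, 1], [0, 0, 0, 0, 0, 0, 1], [0, 0, 0, 0.012, -0.1, 0, 1], [0, 0, 0, 0.006, -0.05, 0, 1], [0, 0, 0, 0.006, -0.05, 0, 1], [0, 0, 0, 0.006, -0.05, 0, 1], [0, 0, 0, 0.006, -0.05, 0, 1], [0, 0, 0, 0.006, -0.05, 0, 1]]
  ]
}}

```text
time_s: 3.0
ee_pos: [642.3, 144.1, 160.8]
ee_rot: [180.0, 0.1, -173.1]
force: [0.7, 1.6, 1.7]
gripper_width: 0.3
gripper_force: 1.1
```

Call:
{"method": "send_rows", "body": {
  "targets": [
    [[0, 0, 0, 0.006, -0.05, 0, 1], [0, 0, 0, 0.006, -0.05, 0, 1], [0, 0, 0, 0.003, -0.025, 0, 1], [0, 0, 0, 0.003, -0.025, 0, 1], [0, 0, 0, 0, 0, 0, 1]]
  ]
}}

```text
time_s: 3.5
ee_pos: [645.2, 113.6, 159.7]
ee_rot: [-179.9, -0.1, -173.2]
force: [0.0, -0.2, -0.1]
gripper_width: 0.4
gripper_force: 0.0
```

```bash
python3 - <<'E'
from h import *
p,d=optics.grab_frame("top")
cv2.imwrite("pics/top1.png",cv2.resize(p[90:300,130:410,::-1],None,fx=2.8,fy=2.8,interpolation=cv2.INTER_CUBIC))
print(env.state()["force"],env.state()["ee_pos"])
E
```

```text
[-0.11054804 -0.56361736  0.13926761] [644.92654807 113.87373902 159.48732904]
```

View pics/top1.png

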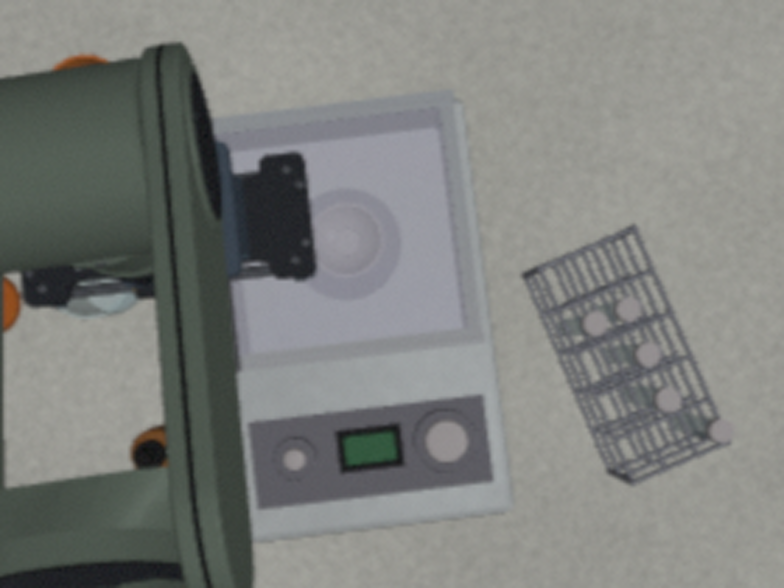

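The lid's right edge is now near the shield's right wall, around (462,200), and it is almost shut. The arm hides the rib. I keep pushing gently until the stop shows in the force.

Call:
{"method": "send_rows", "body": {
  "targets": [
    [[0, 0, 0, 0.001, -0.01, 0, 1], [0, 0, 0, 0.001, -0.01, 0, 1], [0, 0, 0, 0.001, -0.01, 0, 1]]
  ]
}}

```text
time_s: 3.85
ee_pos: [645.4, 110.3, 159.5]
ee_rot: [179.8, -0.1, -173.1]
force: [-2.4, 8.2, -0.9]
gripper_width: 0.5
gripper_force: 4.4
```

Call:
{"method": "send_rows", "body": {
  "targets": [
    [[0, 0, 0, 0.001, -0.01, 0, 1], [0, 0, 0, 0, 0, 0, 1]]
  ]
}}

```text
time_s: 4.05
ee_pos: [645.4, 110.3, 159.6]
ee_rot: [179.6, -0.1, -173.1]
force: [-2.1, 10.1, -1.8]
gripper_width: 0.4
gripper_force: 5.1
```

The TCP stalled at y = 110.3 with the force up to 10 N, so the lid is against its stop. I back off, lift, and go over to the tare key.

Call:
{"method": "send_rows", "body": {
  "targets": [
    [[0, 0, 0, -0.012, 0.1, 0, 1], [0, 0, 0, -0.006, 0.05, 0, 1], [0, 0, 0, 0, 0, 0.2, 1], [0, 0, 0, 0, 0, 0.2, 1], [0, 0, 0, -0.14, -0.1, 0, 1], [0, 0, 0, -0.14, -0.15, 0, 1], [0, 0, 0, -0.14, -0.2, 0, 1], [0, 0, 0, -0.14, -0.2, 0, 1], [0, 0, 0, -0.14, -0.2, 0, 1], [0, 0, 0, 0, -0.2, 0, 1], [0, 0, 0, 0, 0, 0, 1]]
  ]
}}

```text
time_s: 5.15
ee_pos: [501.8, -77.6, 240.5]
ee_rot: [-179.8, 0.0, -173.4]
force: [0.6, 0.5, 0.8]
gripper_width: 0.3
gripper_force: 0.0
```

```bash
python3 - <<'E'
from h import *
p,d=optics.grab_frame("top"); q,e=optics.grab_frame("scene")
cv2.imwrite("pics/scene2.png",cv2.resize(q[90:310,150:400,::-1],None,fx=2.7,fy=2.7,interpolation=cv2.INTER_CUBIC))
for c in("top","scene"):
    for n,z in(("lid_rib",166),("tare_key_top",76),("power_key_top",76),("beaker",0),("dropper",0),("rack",0)):
        for r in optics.place_of(c,n)[:2]: print(c,n,round(r["conf"],2),np.round(r["at"]),np.round(w(c,r["at"],z=z),1))
print(env.state()["force"],env.state()["ee_pos"],env.state()["ee_rot"])
E
```

```text
top lid_rib 0.7 [206. 177.] [647.2  98.1 166. ]
top lid_rib 0.16 [191. 250.] [502.8 126.3 166. ]
top power_key_top 0.48 [234. 257.] [481.4  46.8  76. ]
top beaker 0.93 [127. 199.] [609.9 311.1   0. ]
top beaker 0.79 [167. 135.] [766.1 216.9   0. ]
top dropper 0.72 [192. 250.] [487.5 152.7   0. ]
top dropper 0.51 [170. 190.] [632.2 208.9   0. ]
top rack 0.85 [346. 217.] [ 569.5 -214.5    0. ]
scene lid_rib 0.81 [312. 168.] [645.2  97.5 166. ]
scene tare_key_top 0.48 [210. 184.] [501.6 -69.9  76. ]
scene power_key_top 0.45 [252. 157.] [487.2  51.7  76. ]
scene beaker 0.9 [377. 228.] [772.2 210.4   0. ]
scene beaker 0.87 [336. 186.] [629.4 209.2   0. ]
scene dropper 0.59 [291. 162.] [501.7 160.6   0. ]
scene rack 0.68 [169. 257.] [ 572.5 -224.2    0. ]
[ 0.19606548 -0.21369016  0.0403211 ] [502.6231798  -73.19101592 239.93967273] [ 1.79994737e+02 -4.18108879e-03 -1.73117734e+02]
```

View pics/scene2.png

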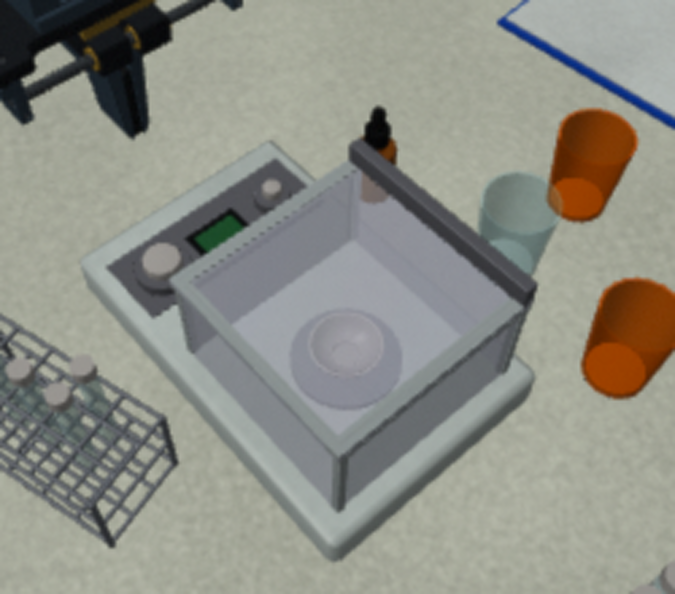

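The lid is shut: the rib sits on the shield's left edge, from (360,155) to (530,290), and the beaker, bottle and rack haven't moved. The TCP is above the tare key at (160,262) in the crop. I descend to just above its top (about 76 mm).

Call:
{"method": "send_rows", "body": {
  "targets": [
    [[0, 0, 0, 0.01, 0, -0.2, 1], [0, 0, 0, 0, 0, -0.2, 1], [0, 0, 0, 0, 0, -0.2, 1], [0, 0, 0, 0, 0, -0.15, 1], [0, 0, 0, 0, 0, -0.04, 1], [0, 0, 0, 0, 0, 0, 1]]
  ]
}}

```text
time_s: 6.45
ee_pos: [504.2, -73.3, 81.4]
ee_rot: [180.0, -0.1, -173.1]
force: [-0.3, 0.4, 0.3]
gripper_width: 0.8
gripper_force: 0.0
```

Call:
{"method": "send_rows", "body": {
  "targets": [
    [[0, 0, 0, 0, 0, -0.015, 1], [0, 0, 0, 0, 0, -0.015, 1], [0, 0, 0, 0, 0, -0.01, 1], [0, 0, 0, 0, 0, 0, 1]]
  ]
}}

```text
time_s: 6.85
ee_pos: [505.8, -73.6, 75.0]
ee_rot: [-180.0, 0.2, -173.1]
force: [0.3, -0.8, 2.8]
gripper_width: 0.5
gripper_force: 1.0
```

Contact at 2.8 N. I keep pressing to the bottom.

Call:
{"method": "send_rows", "body": {
  "targets": [
    [[0, 0, 0, 0, 0, -0.01, 1], [0, 0, 0, 0, 0, -0.01, 1], [0, 0, 0, 0, 0, 0, 1]]
  ]
}}

```text
time_s: 7.15
ee_pos: [505.8, -73.6, 71.2]
ee_rot: [-180.0, 0.2, -173.1]
force: [0.9, -0.3, 9.2]
gripper_width: 0.5
gripper_force: 4.3
```

Call:
{"method": "send_rows", "body": {
  "targets": [
    [[0, 0, 0, 0, 0, -0.01, 1], [0, 0, 0, 0, 0, -0.005, 1], [0, 0, 0, 0, 0, 0, 1]]
  ]
}}

```text
time_s: 7.45
ee_pos: [505.9, -73.6, 70.8]
ee_rot: [-179.9, 0.2, -173.1]
force: [-4.5, 1.0, 28.0]
gripper_width: 0.3
gripper_force: 13.8
```

It stalls hard at 71 mm. I lift clear, then check that the key's free height and the collar height fit a full 6 mm stroke.

Call:
{"method": "send_rows", "body": {
  "targets": [
    [[0, 0, 0, 0, 0, 0.1, 1], [0, 0, 0, 0, 0, 0.2, 1], [0, 0, 0, 0, 0, 0.2, 1], [0, 0, 0, 0, 0, 0.2, 1], [0, 0, 0, -0.2, 0, 0.1, 1], [0, 0, 0, -0.2, 0, 0, 1], [0, 0, 0, -0.2, 0, 0, 1], [0, 0, 0, 0, 0, 0, 1], [0, 0, 0, 0, 0, 0, 1]]
  ]
}}

```text
time_s: 8.35
ee_pos: [383.8, -73.3, 226.9]
ee_rot: [180.0, 0.0, -173.2]
force: [1.0, 0.1, 1.1]
gripper_width: 0.4
gripper_force: 0.0
```

```bash
python3 - <<'E'
from h import *
d=np.load("top.npy")
p,d2=optics.grab_frame("top");q,_=optics.grab_frame("scene")
for D in (d,d2):
    print([ (r,w("top",(289,r),d=D[r,289]).round(0).tolist()) for r in range(232,264,2)])
for c in("top","scene"):
    for n,z in(("lid_rib",166),("pan",61),("dish",61)):
        for r in optics.place_of(c,n)[:1]: print(c,n,round(r["conf"],2),np.round(w(c,r["at"],z=z),1))
cv2.imwrite("pics/scene3.png",cv2.resize(q[90:310,100:400,::-1],None,fx=2.6,fy=2.6))
print(env.state()["force"],env.state()["ee_pos"])
E
```

```text
[(232, [535.0, -74.0, 55.0]), (234, [531.0, -74.0, 54.0]), (236, [527.0, -73.0, 67.0]), (238, [522.0, -73.0, 66.0]), (240, [519.0, -73.0, 75.0]), (242, [514.0, -72.0, 76.0]), (244, [510.0, -72.0, 76.0]), (246, [506.0, -72.0, 77.0]), (248, [501.0, -72.0, 77.0]), (250, [497.0, -73.0, 75.0]), (252, [493.0, -72.0, 76.0]), (254, [488.0, -72.0, 77.0]), (256, [483.0, -73.0, 64.0]), (258, [478.0, -73.0, 66.0]), (260, [473.0, -74.0, 53.0]), (262, [468.0, -74.0, 56.0])]
[(232, [535.0, -74.0, 56.0]), (234, [531.0, -74.0, 56.0]), (236, [527.0, -73.0, 64.0]), (238, [523.0, -73.0, 69.0]), (240, [518.0, -73.0, 74.0]), (242, [514.0, -72.0, 78.0]), (244, [510.0, -73.0, 74.0]), (246, [505.0, -73.0, 75.0]), (248, [501.0, -73.0, 74.0]), (250, [497.0, -72.0, 77.0]), (252, [493.0, -72.0, 77.0]), (254, [488.0, -73.0, 76.0]), (256, [483.0, -73.0, 66.0]), (258, [478.0, -73.0, 65.0]), (260, [473.0, -74.0, 59.0]), (262, [469.0, -74.0, 58.0])]
top lid_rib 0.62 [648.7 102.1 166. ]
top dish 0.15 [495.6 -83.4  61. ]
scene lid_rib 0.57 [648.7  96.3 166. ]
[-0.51575967 -0.11881808 -0.7283989 ] [385.01206959 -73.37598721 226.67175387]
```

View pics/scene3.png

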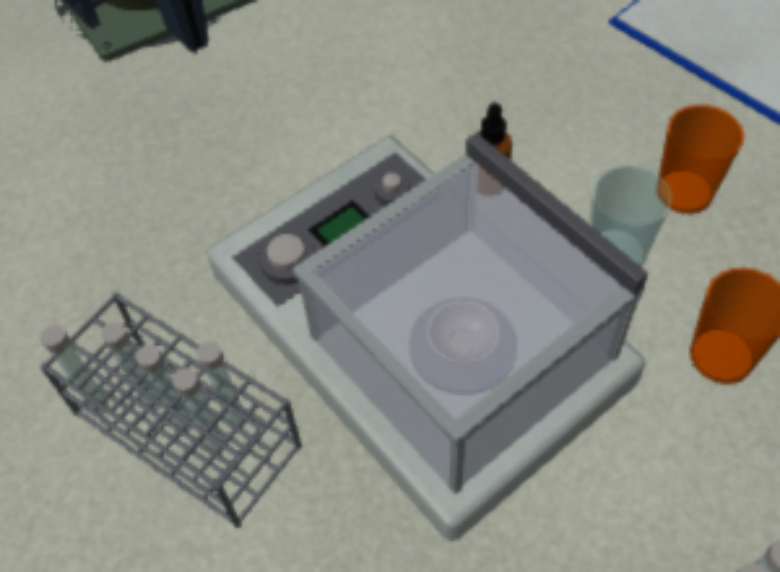

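The lid is shut, the key is up, and the dish, bottle, beaker and rack are in place. The collar is at about 66 mm and the free key top at about 76 mm. A stall at about 71 mm is therefore the key's own stop, not the collar. Handing in.

```bash
python3 -c "
from workcell import env
print(env.job_done())"
```

```text
the job is handed in; nothing more can be done
None
```

I pushed the lid shut against its stop, pressed the tare key down to its stop and let it come up again, left the power key alone with nothing else visibly moved, and handed the job in; no verdict was returned.

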